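Switch the filter head over with the flat screwdriver

TASK

Take the flat screwdriver from the rack and, with its blade in the slot, turn the selector on the filter head that has the long cartridge a quarter turn clockwise, seen from above, up to its stop. Do not turn the selector of the spare head without a cartridge. Put the screwdriver back upright in the rack hole it came from and let go.

Things in the scene. Friction and masses are not known exactly. Their poses are not given: they have to be found in the camera images.
- screwdriver: Flat screwdriver, 0.2 kg, upright in one of a wooden rail's three 28 mm holes (top 90 mm high, 90 mm apart). Origin: axis, underside of its 48 x 6 mm round guard, which rests on the rail; z up. Red flat-sided handle 36 (x) by 26 (y), from 6 to 92 above; 9 mm shaft below, blade 18 wide (x), 4 thick (y), tip 78 below. Two other drivers there (cross-tip, nut) have round handles 28 wide, 58 high.
- filter_head: Fixed grey block 90 x 90 x 66 mm with a blue cartridge, 58 thick, lying out of its +x face up to 216 from the origin, and brass ports on +y and -y. Origin: on the bench under the block's centre, on the selector's vertical axis; z up. Selector: metal disc 52 wide, top 90 high, one slot right across, open at its ends, floor 76 high, 8 mm wide in the lower 7 mm, flaring to 18 at the top.
- selector (a joint): Angle of that selector, rad, growing clockwise from above: 0 slot along the head's x (in line with the cartridge), 1.57 along its y (across it). Starts at 0 to 0.2; hard stops at 0 and 1.65. Stays where left; takes 0.12 N m to turn. The blade has about 0.23 rad of free play either way in the slot, so turn the screwdriver that much further.
- spare_selector (a joint): Angle of the same kind of selector on the spare head, rad, clockwise from above; starts at 0 to 0.1. The spare head is the same block, but with only a short black neck (18 mm) in place of the cartridge; the two heads may stand either way round. To be left alone (under 0.3).

How it is judged:
By the outcome, as a careful person would: the job done as asked, in the order asked, and still so for the second after the job is handed in, with the robot touching nothing.
It also fails if it takes over 64 s, if anything falls off the work surface, if the arm or the gripper's body presses on something with over 40 N, if the wrist force passes 120 N, or if a joint passes its speed limit or range.

ROBOT

A 7-joint arm with a two-finger parallel gripper is mounted at the origin on the work surface. World frame = base frame: x ahead of the robot, y to its left, z up, the work surface at z = 0. Lengths are in m, angles in rad, forces in N, time in s.
With the tool pointing down it reaches from about 0.425 to 0.925 m from the base axis. Payload 6.8 kg.
Tool frame: the origin (TCP) lies on the centre line of the jaws, within the pads' length; the fingertips stand 19 mm ahead of it and the grasp point (between the pads) is the TCP; z points along the fingers, y is the line along which they close (so a half turn about z gives the same grasp; the last joint's range is limited). The gripper opens to 88 mm and grips with 3 to 60 N. Pads are 20 mm wide; open, the fingers measure 115 mm over their backs; the gripper's body (75 mm by 178 mm) begins 61 mm behind the grasp point.
Start: joints at [1.208, 0.477, 0.022, 1.555, -0.011, 1.109, -0.083], TCP at [0.17, -0.653, 0.242] pointing down, gripper open.
Joint ranges: [-2.96, 2.96], [-0.34, 2.1], [-1.41, 1.46], [0.24, 2.44], [-1.37, 4.51], [0.17, 1.92], [-2.96, 2.96]. Speed limits (rad/s): [2.39, 2.39, 3.14, 3.14, 3.14, 3.14, 3.14].

INTERFACE

Orientations are given as a rotation vector (axis times angle).
In Python, from cell import ctrl, command_gripper, viewer, monitor gives the robot as it stands. Calls block until the motion is done:
- ctrl.movep(position, orientation): joint-space move of the TCP to a pose.
- ctrl.servo_line(position, rot=None, feed=0.15, max_force=None): straight line of the TCP; rot=None keeps the orientation; feed is the mean speed in m/s. With max_force (N) it stops when the force on the tool has changed by that much, and returns True; else False.
- ctrl.goto_joints(angles): joint-space move.
- command_gripper(opening, grip_force=None): finger opening in m; grip_force is the grip in N (None keeps the last); returns when the fingers have stopped.
- ctrl.sleep(seconds).
- ctrl.ik(position, orientation): joint angles nearest the present ones, or None.
- viewer.get_image(name): name is "side" or "top" or "wrist"; returns a dict with "image" (384x512x3 uint8, blue, green, red), "K" (3x3 intrinsics, pixels), "dist_coeffs" ([k1, k2, p1, p2, k3] as OpenCV has them; the pictures are not rectified), "extrinsics" (4x4, takes a point from world to camera coordinates). Camera axes: x right, y up, looking along -z (the intrinsics and any distortion apply to the point x, -y, -z); pixel columns grow to the right and rows downward; lengths in m; the calibration is good to about 2 mm. A picture is of the moment at which its call begins. There is no depth.
A pose or a line that the arm cannot do raises ctrl.IKError and nothing moves.
- ctrl.job_done(): hands the job in; it is judged then, once.
Readings, each from a call of its own:
- monitor.current_t(): time.
- monitor.current_qpos(): joint angles.
- monitor.current_dq(): joint speeds.
- monitor.current_joint_efforts(): joint torques, N m.
- monitor.current_tcp_pos(): TCP position.
- monitor.current_ee_rot(): TCP orientation.
- monitor.current_ft_force(): force on the tool from outside, world axes, zero at the start.
- monitor.current_wrist_torque(): the same for the moment, N m.
- monitor.current_finger_gap(): finger opening in m.
- monitor.current_finger_force(): force on a finger pad.
Only numpy, scipy, OpenCV 4.12 (cv2) and the standard library are available. Lean on these libraries where they do the work, as an engineer would, in place of code of your own. Each camera call takes 0.05 s, during which the arm holds its last target. There are 200 camera calls.

## Working session

There is one attempt and no reset: what is moved stays moved. The work goes in short steps, each a Python script; the robot and the scene stay as the last script left them, time stands still between calls to the robot, and variables do not carry over. Pictures are saved under pics/ and viewed, at most 10 in all, crops included, and the job is handed in when it is done.

```bash
ls; mkdir -p pics; cat > h.py <<'E'
import numpy as np, cv2
from scipy.spatial.transform import Rotation as R
from cell import ctrl, command_gripper, viewer, monitor
def shot(n,f=None):
    d=viewer.get_image(n)
    if f: cv2.imwrite('pics/'+f,d['image']); np.savez('pics/'+f+'.npz',**{k:np.array(v) for k,v in d.items()})
    return d
def ray(d,px):
    u=cv2.undistortPoints(np.array(px,float).reshape(-1,1,2),np.array(d['K'],float),np.array(d['dist_coeffs'],float)).reshape(-1,2)
    E=np.array(d['extrinsics']); v=np.c_[u[:,0],-u[:,1],-np.ones(len(u))]@E[:3,:3]
    return -E[:3,:3].T@E[:3,3], v/np.linalg.norm(v,axis=1)[:,None]
def onz(d,px,z):
    c,v=ray(d,px); return c+v*((z-c[2])/v[:,2])[:,None]
def tri(ds,pxs):
    A=np.zeros((3,3));b=np.zeros(3)
    for d,p in zip(ds,pxs):
        c,v=ray(d,[p]);P=np.eye(3)-np.outer(v[0],v[0]);A+=P;b+=P@c
    x=np.linalg.solve(A,b)
    return x,[np.linalg.norm(np.cross(x-ray(d,[p])[0],ray(d,[p])[1][0])) for d,p in zip(ds,pxs)]
def load(f): return dict(np.load('pics/'+f+'.npz'))
def proj(d,X):
    E=np.array(d['extrinsics']);p=np.atleast_2d(X)@E[:3,:3].T+E[:3,3];p=p*[1,-1,-1]
    return cv2.projectPoints(p.reshape(-1,1,3),np.zeros(3),np.zeros(3),np.array(d['K'],float),np.array(d['dist_coeffs'],float))[0].reshape(-1,2)
def down(yaw): # tool z down, tool y axis direction at yaw+90deg-ish: tool x along yaw
    return (R.from_euler('z',yaw)*R.from_euler('x',np.pi)).as_rotvec()
E
python3 - <<'E'
from h import *
ims=[shot(n,n+'0.png') for n in('top','side')]
cv2.imwrite('pics/both.png',np.hstack([i['image'] for i in ims])[:, :])
cv2.imwrite('pics/top_c.png',cv2.resize(ims[0]['image'],(800,600),interpolation=cv2.INTER_CUBIC))
cv2.imwrite('pics/side_c.png',cv2.resize(ims[1]['image'],(800,600),interpolation=cv2.INTER_CUBIC))
print(monitor.current_t(),monitor.current_ee_rot(),monitor.current_tcp_pos())
for i in ims: print(np.linalg.inv(i['extrinsics'])[:3,3].round(2))
E
```

```text
pics
0.1 [-3.11456078e+00 -3.98983869e-01  5.04458037e-04] [ 0.16998867 -0.65273456  0.24079062]
[0.38 0.03 1.23]
[0.14 0.8  0.87]
```

View pics/top_c.png

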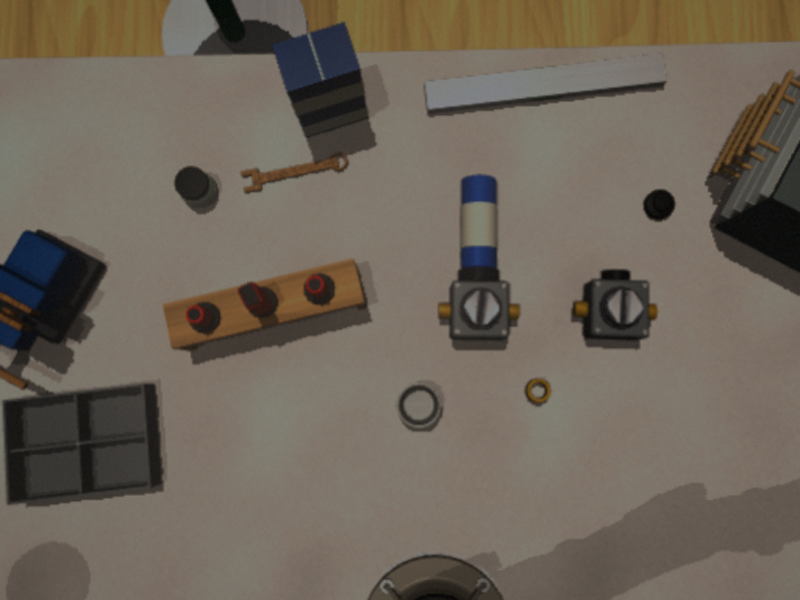

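View pics/side_c.png

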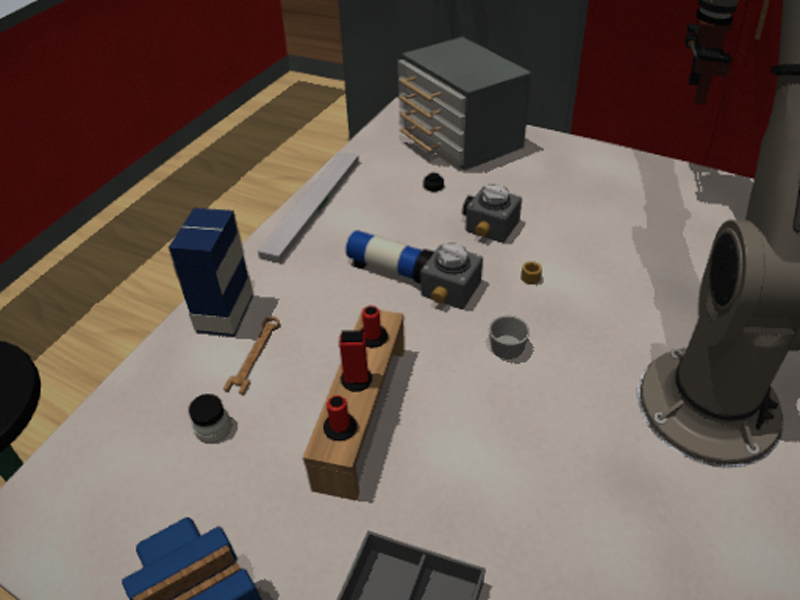

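The top view shows the flat driver in the middle rack hole at about (262,300). The cartridge head's selector is at (482,308), with the cartridge pointing up the image (+x) and the slot nearly in line with it. The spare head is at (624,306). The side view confirms the middle driver has the tall flat handle. Next I'll take close views with the wrist camera.

```bash
python3 - <<'E'
from h import *
t,s=load('top0.png'),load('side0.png')
k=.64
d=tri([t,s],[(262*k,301*k),(356*k,383*k)]); h=tri([t,s],[(482*k,308*k),(453*k,256*k)])
print(d,h, onz(t,[(479*k,178*k)],.04), onz(t,[(202*k,318*k),(319*k,287*k)],.09))
for nm,p in(('d',d[0]),('h',h[0])):
  for i,off in enumerate([(-.07,-.04),(-.07,.06)]):
    for yaw in [0.25]:
      P=[p[0]+off[0],p[1]+off[1],.36]
      ctrl.movep(P,down(yaw)); ctrl.sleep(.2)
      shot('wrist',f'w{nm}{i}.png')
      print(nm,i,proj(load(f'w{nm}{i}.png'),p).round(0))
f=np.vstack([np.hstack([cv2.imread(f'pics/w{n}{i}.png') for i in(0,1)]) for n in 'dh'])
cv2.imwrite('pics/w4.png',cv2.resize(f,(800,600),interpolation=cv2.INTER_AREA)); print(monitor.current_t(),monitor.current_qpos())
E
```

```text
(array([0.51137347, 0.25536009, 0.07724349]), [np.float64(0.0018640038367712139), np.float64(0.0018640038367713203)]) (array([ 0.49581288, -0.0823699 ,  0.07553045]), [np.float64(0.001091802363932095), np.float64(0.001091802363931991)]) [[ 0.71154454 -0.08664844  0.04      ]] [[0.48718338 0.34464383 0.09      ]
 [0.53167749 0.16665499 0.09      ]]
d 0 [[245. 100.]]
d 1 [[311. 118.]]
h 0 [[246. 101.]]
h 1 [[311. 118.]]
6.8833 [ 1.26654919  0.03982373 -1.33785428  1.88636071  0.04024083  1.24643175
 -1.40695592]
```

View pics/w4.png

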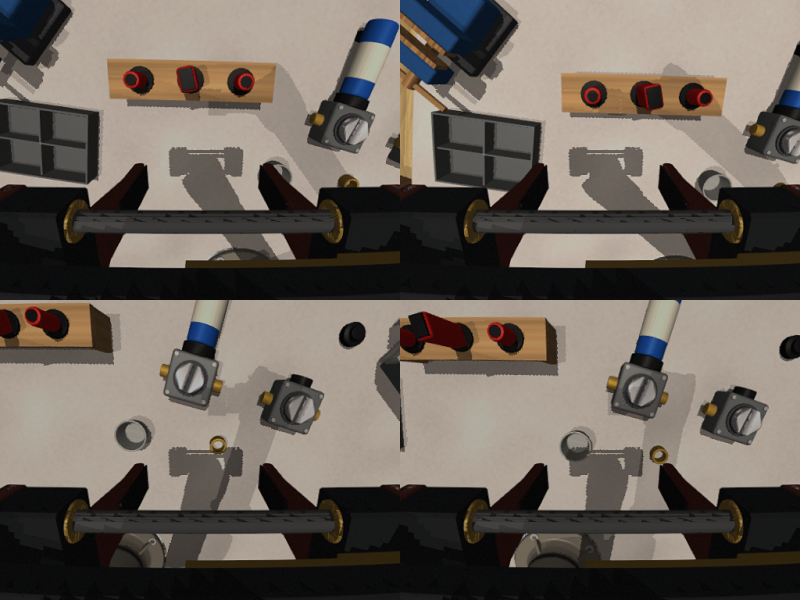

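The wrist views show the driver with its flats roughly along the rail (the middle one at (190,80) and (650,95)). The slot runs nearly in line with the cartridge. I'll take closer views now.

```bash
python3 - <<'E'
from h import *
w=load('wd0.png'); E=np.linalg.inv(w['extrinsics']); print('cam rel tcp',E[:3,3]-[.511-.07,.255-.04,.36], E[:3,2], w['K'][0,0])
for nm,p,z in(('h',(.4958,-.0824),.27),('d',(.5114,.2554),.32)):
  for i,off in enumerate([(-.075,-.04),(-.055,.0)]):
      ctrl.movep([p[0]+off[0],p[1]+off[1],z],down(0.25)); ctrl.sleep(.2)
      d=shot('wrist',f'c{nm}{i}.png'); print(proj(d,[*p,.09]).round(),monitor.current_t())
crops=[]
for nm,p,z in(('h',(.4958,-.0824),.09),('d',(.5114,.2554),.13)):
  r=[]
  for i in(0,1):
    d=load(f'c{nm}{i}.png'); u,v=proj(d,[*p,z])[0].astype(int); x0,y0=max(0,min(512-134,u-67)),max(0,v-50); print(nm,i,x0,y0)
    r.append(cv2.resize(d['image'][y0:y0+100,x0:x0+134],(400,300),interpolation=cv2.INTER_NEAREST))
  crops.append(np.hstack(r))
cv2.imwrite('pics/c4.png',np.vstack(crops))
E
```

```text
cam rel tcp [0.06932577 0.01797365 0.14216548] [0.25539948 0.06468308 0.96466948] 284.4894334536789
[[242.  96.]] 7.7333
[[272. 121.]] 8.2833
[[243.  96.]] 9.6917
[[270. 119.]] 10.2583
h 0 175 45
h 1 204 71
d 0 173 44
d 1 204 70
```

View pics/c4.png

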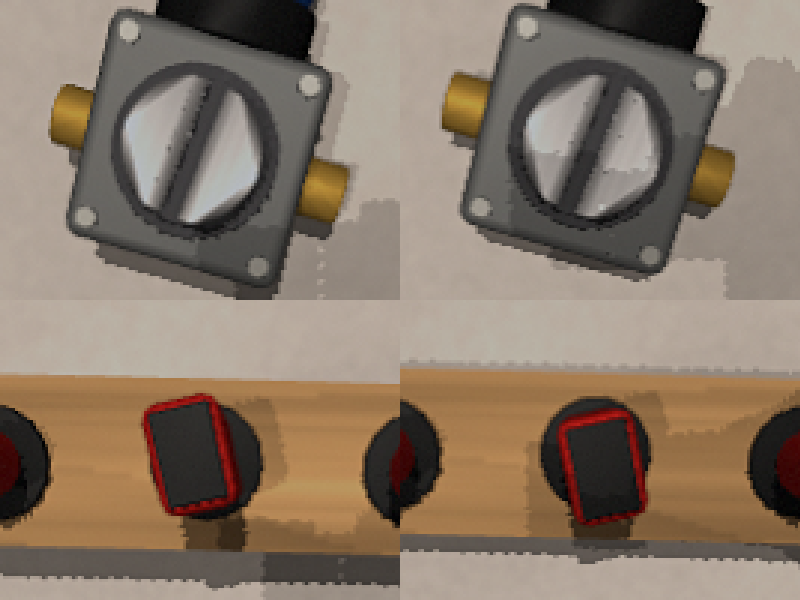

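The close crops show the slot running from (217,78) to (172,215) in the left view and from (616,78) to (570,213) in the right one. The four corner bolts and the driver handle's dark top inside its red rim are clear. I'll triangulate all of these.

```bash
python3 - <<'E'
from h import *
s=134/400
H=[load(f'ch{i}.png') for i in(0,1)];D=[load(f'cd{i}.png') for i in(0,1)]
def px(i,pts,o): return (np.array(pts,float)-[400*i,0]+.5)*s+o-.5
oh=[(175,45),(204,71)];od=[(173,44),(204,70)]
# bolts refined: bright blobs
b=[px(0,[(129,30),(309,84),(85,216),(258,267)],oh[0]),px(1,[(527,28),(705,79),(480,207),(650,256)],oh[1])]
for i in(0,1):
  g=cv2.cvtColor(H[i]['image'],cv2.COLOR_BGR2GRAY).astype(float)
  for k,(u,v) in enumerate(b[i]):
    u0,v0=int(round(u))-5,int(round(v))-5; w=g[v0:v0+11,u0:u0+11]; yy,xx=np.mgrid[-5:6,-5:6]
    m=np.clip(w-130,0,None)*(xx**2+yy**2<=20); 
    b[i][k]=[u0+5+(m*xx).sum()/m.sum(),v0+5+(m*yy).sum()/m.sum()]
B=[tri(H,[b[0][k],b[1][k]]) for k in range(4)]
for x in B: print('bolt',x[0].round(4),np.round(x[1],4))
C=np.mean([x[0] for x in B],0); P=[x[0] for x in B]
e=(P[0]-P[2])+(P[1]-P[3]); print('centre',C.round(4),'head yaw',np.arctan2(e[1],e[0]))
# slot & disc
for i,pts in enumerate([[(217,78),(172,215)],[(616,78),(570,213)]]):
  q=onz(H[i],px(i,pts,oh[i]),.078); print('slot ends',q.round(4),np.arctan2(*(q[0]-q[1])[1::-1]))
  g=cv2.cvtColor(H[i]['image'],cv2.COLOR_BGR2GRAY); c=proj(H[i],[C[0],C[1],.09])[0]
  m=((g>125)*255).astype(np.uint8); yy,xx=np.mgrid[:384,:512]; m[np.hypot(xx-c[0],yy-c[1])>27]=0
  pts=cv2.findNonZero(m).reshape(-1,2); (cc,r)=cv2.minEnclosingCircle(pts); print('disc',onz(H[i],[cc],.09).round(4),r)
# handle top
hp=[]
for i in(0,1):
  im=D[i]['image'].astype(int); red=((im[...,2]>90)&(im[...,1]<60)&(im[...,0]<60)).astype(np.uint8)*255
  cs,hi=cv2.findContours(red,cv2.RETR_CCOMP,cv2.CHAIN_APPROX_NONE)
  c0=px(i,[(193,456),(603+0,466)][i:i+1],od[i])[0]-[0,300*s]
  best=[c for c,h in zip(cs,hi[0]) if h[3]>=0 and cv2.contourArea(c)>100 and cv2.pointPolygonTest(c,tuple(map(float,c0)),False)>0]
  r=cv2.minAreaRect(best[0]); bx=cv2.boxPoints(r); bx=bx[np.argsort(bx[:,1])]; bx=np.r_[bx[:2][np.argsort(bx[:2,0])],bx[2:][np.argsort(bx[2:,0])]]; hp.append(bx); print(r)
T=[tri(D,[hp[0][k],hp[1][k]]) for k in range(4)]
for x in T: print('top',x[0].round(4),np.round(x[1],4))
P=[x[0] for x in T]; e=(P[0]-P[2])+(P[1]-P[3]); print('handle',np.mean(P,0).round(4),'yaw',np.arctan2(e[1],e[0]))
# guards: dark blob on the rail
for i,pts in enumerate([(206,456),(596,452)]):
  pass
# guard circle points by eye: rims
for i,pts in enumerate([[(262,460),(208,519),(241,415)],[(541,455),(595,397),(652,460)]]):
  q=onz(D[i],px(i,np.array(pts)-[0,300],od[i]),.096)[:,:2]
  A=np.c_[2*q,np.ones(3)]; s_=np.linalg.solve(A,(q**2).sum(1)); print('guard',s_[:2].round(4),np.sqrt(s_[2]+s_[:2]@s_[:2]))
E
```

```text
bolt [ 0.5331 -0.0427  0.0672] [0. 0.]
bolt [ 0.5312 -0.1146  0.0676] [0. 0.]
bolt [ 0.461  -0.0404  0.0654] [0. 0.]
bolt [nan nan nan] [nan nan]
centre [nan nan nan] head yaw nan
slot ends [[ 0.5235 -0.0806  0.078 ]
 [ 0.4706 -0.0757  0.078 ]] -0.09256590626161698
disc [[ 0.4742 -0.1025  0.09  ]] 282.2770080566406
slot ends [[ 0.5226 -0.0808  0.078 ]
 [ 0.4688 -0.0765  0.078 ]] -0.07984980526300828
disc [[ 0.4925 -0.0645  0.09  ]] 282.2770080566406<stdin>:13: RuntimeWarning: invalid value encountered in scalar divide
Traceback (most recent call last):
IndexError: list index out of range
```

```bash
python3 - <<'E'
from h import *
s=134/400
D=[load(f'cd{i}.png') for i in(0,1)]; od=[(173,44),(204,70)]
def px(i,pts): return (np.array(pts,float)-[400*i,300]+.5)*s+od[i]-.5
hp=[]
for i,pt in enumerate([(193,456),(603,466)]):
  im=cv2.resize(D[i]['image'],None,fx=4,fy=4,interpolation=cv2.INTER_CUBIC).astype(int)
  dark=((im[...,2]-np.maximum(im[...,1],im[...,0])<30)).astype(np.uint8)
  n,l=cv2.connectedComponents(dark,connectivity=4); c=px(i,[pt])[0]; u,v=((c+.5)*4).astype(int)
  m=(l==l[v,u]).astype(np.uint8); 
  cs=max(cv2.findContours(m,0,1)[0],key=cv2.contourArea); r=cv2.minAreaRect(cs); print(r)
  bx=(cv2.boxPoints(r)+.5)/4-.5
  bx=bx[np.argsort(bx[:,1])]; bx=np.r_[bx[:2][np.argsort(bx[:2,0])],bx[2:][np.argsort(bx[2:,0])]]; hp.append(bx)
man=[px(0,[(147,407),(210,396),(170,513),(240,500)]),px(1,[(559,425),(629,410),(580,522),(647,508)])]
for nm,q in(('mask',hp),('eye',man)):
  T=[tri(D,[q[0][k],q[1][k]]) for k in range(4)]
  P=np.array([x[0] for x in T]); e=(P[0]-P[2])+(P[1]-P[3]); print(nm,P.round(4),np.max([x[1] for x in T]).round(4),'handle',P.mean(0).round(4),'yaw',np.arctan2(e[1],e[0]))
for i,pts in enumerate([[(262,460),(208,519),(241,415)],[(541,455),(595,397),(652,460)]]):
  q=onz(D[i],px(i,pts),.096)[:,:2]
  x=np.linalg.solve(np.c_[2*q,np.ones(3)],(q**2).sum(1)); print('guard',x[:2].round(4),np.sqrt(x[2]+x[:2]@x[:2]))
# IK along the plan
for yaw0 in(0,np.pi):
  for p,y in(((.511,.255,.15),0.25),((.496,-.0775,.21),-.086),((.496,-.0775,.21),-.9),((.496,-.0775,.21),-1.9)):
    q=ctrl.ik(p,down(y+yaw0)); print(yaw0,y,None if q is None else np.round(q,2))
E
```

```text
((943.694091796875, 382.62347412109375), (131.02597045898438, 83.08435821533203), 77.47119140625)
((1089.657958984375, 506.10357666015625), (124.0896224975586, 81.98892974853516), 78.26142883300781)
mask [[0.5177 0.2714 0.1832]
 [0.5262 0.2539 0.184 ]
 [0.4911 0.2584 0.1844]
 [0.4999 0.2406 0.1853]] 0.0001 handle [0.5087 0.2561 0.1842] yaw 0.460676413589197
eye [[0.5192 0.2732 0.1757]
 [0.5281 0.2533 0.1822]
 [0.489  0.2587 0.1724]
 [0.4987 0.2372 0.1669]] 0.0008 handle [0.5087 0.2556 0.1743] yaw 0.4727781425828977
guard [0.5088 0.2562] 0.02356061866344943
guard [0.5087 0.2555] 0.023563342362572542
0 0.25 [ 0.22  0.67 -1.1   1.84  0.68  1.07 -2.47]
0 -0.086 [ 0.97  0.48 -1.18  1.94  0.51  1.07 -2.09]
0 -0.9 [ 0.95  0.46 -1.14  1.94  0.48  1.05 -2.88]
0 -1.9 [-0.93  0.52  1.3   2.05 -0.6   1.03 -2.8 ]
3.141592653589793 0.25 [ 0.27  0.72 -1.19  1.84  0.75  1.12  0.62]
3.141592653589793 -0.086 [ 0.97  0.47 -1.17  1.94  0.5   1.06  1.06]
3.141592653589793 -0.9 [ 0.97  0.47 -1.17  1.94  0.5   1.06  0.24]
3.141592653589793 -1.9 [ 1.07  0.62 -1.39  1.94  0.67  1.17 -0.91]
```

```bash
cat >> h.py <<'E'
DP=np.array([.5087,.2558]); DY=.465+np.pi; HP=np.array([.4963,-.0777]); SY=-.086+np.pi; ZG=.145
E
python3 - <<'E'
from h import *
command_gripper(.060,45)
ctrl.movep([*DP,.235],down(DY)); print(monitor.current_qpos().round(2))
hit=ctrl.servo_line([*DP,ZG],feed=.1,max_force=10); print('hit',hit,monitor.current_tcp_pos())
command_gripper(.0,45); ctrl.sleep(.2)
print('gap',monitor.current_finger_gap(),monitor.current_finger_force(),monitor.current_ft_force())
if monitor.current_finger_gap()>.02:
    ctrl.servo_line([*DP,.31],feed=.12)
    print('gap',monitor.current_finger_gap(),monitor.current_ft_force())
    ctrl.movep([*HP,.31],down(SY)); ctrl.servo_line([*HP,.25],feed=.1)
    print(monitor.current_qpos().round(2))
a=[shot(n,n+'1.png')['image'] for n in('side','wrist')]
cv2.imwrite('pics/hov.png',np.hstack([cv2.resize(a[0][60:300,180:436],(400,375)),cv2.resize(a[1],(400,375))])); print(monitor.current_t())
E
```

```text
[ 0.28  0.58 -1.18  1.77  0.57  1.2   0.97]
hit False [0.50898463 0.25623092 0.1455952 ]
gap 0.025995074156559855 44.972493052482605 [-0.11973687  0.8188219   0.74431754]
gap 0.025641818085738927 [ 0.0648479   0.34354574 -2.23134415]
[ 1.    0.42 -1.21  1.9   0.44  1.13  1.12]
19.1833
```

View pics/hov.png

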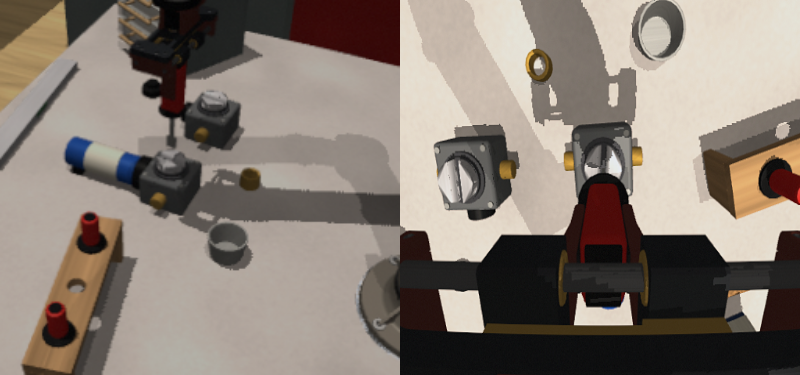

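The driver is held upright with its blade just above the cartridge head's selector: (172,145) in the left view, (605,150) in the right. The empty middle hole is at (75,285). Next I insert the blade and turn.

```bash
python3 - <<'E'
from h import *
hit=ctrl.servo_line([*HP,.205],feed=.04,max_force=10); z=monitor.current_tcp_pos()[2]
print('hit',hit,z,monitor.current_ft_force(),monitor.current_wrist_torque())
if z<.2155:
    if hit: ctrl.servo_line([*HP,z+.001],feed=.02)
    q0=np.array(monitor.current_qpos()); t0=monitor.current_wrist_torque()[2]
    for k in range(1,20):
        q=q0.copy(); q[6]-=.1*k; ctrl.goto_joints(q)
        t=monitor.current_wrist_torque()[2]-t0
        print(round(.1*k,2),round(t,3),monitor.current_ft_force().round(1),monitor.current_tcp_pos().round(4))
        if abs(t)>.5 : break
print(monitor.current_t())
E
```

```text
hit True 0.20891266183552992 [-2.24594643  0.23798235  5.8737365 ] [-0.02607873  0.27577861  0.01886005]
0.1 0.01 [ 0.   0.1 -2.2] [ 0.4961 -0.0777  0.2095]
0.2 0.034 [-0.  -0.3 -3.1] [ 0.4962 -0.0777  0.2096]
0.3 0.073 [-0.7 -0.5 -4.2] [ 0.4963 -0.0776  0.2097]
0.4 0.106 [-0.3  1.5 -3.9] [ 0.4963 -0.0775  0.2097]
0.5 0.099 [ 0.6  1.6 -3. ] [ 0.4964 -0.0774  0.2097]
0.6 0.087 [ 1.6  2.2 -3.1] [ 0.4964 -0.0774  0.2098]
0.7 0.161 [ 2.3  1.7 -4.7] [ 0.4965 -0.0773  0.2098]
0.8 0.141 [ 2.5  3.4 -4.8] [ 0.4965 -0.0773  0.2098]
0.9 0.159 [ 3.3  3.5 -5.4] [ 0.4966 -0.0773  0.2098]
1.0 0.15 [ 3.6  3.7 -5.4] [ 0.4967 -0.0773  0.2098]
1.1 0.076 [ 2.5  4.5 -6.3] [ 0.4967 -0.0773  0.2098]
1.2 0.129 [ 4.5  4.5 -6. ] [ 0.4968 -0.0773  0.2099]
1.3 0.172 [ 4.5  3.7 -8.1] [ 0.4969 -0.0773  0.2099]
1.4 0.137 [ 4.7  3.6 -7. ] [ 0.497  -0.0773  0.2099]
1.5 0.077 [ 4.2  2.7 -6.9] [ 0.497  -0.0774  0.2099]
1.6 0.191 [ 5.2  3.2 -7.7] [ 0.4971 -0.0774  0.2099]
1.7 0.174 [ 4.8  3.3 -7.2] [ 0.4971 -0.0774  0.2099]
1.8 0.084 [ 5.2  3.2 -8.8] [ 0.4972 -0.0775  0.2099]
1.9 0.143 [ 4.8  3.3 -7.9] [ 0.4972 -0.0775  0.2099]
25.15
```

```bash
python3 - <<'E'
from h import *
q0=np.array(monitor.current_qpos()); 
for k in range(1,10):
    q=q0.copy(); q[6]-=.05*k; ctrl.goto_joints(q)
    t=monitor.current_wrist_torque()[2]
    print(round(1.9+.05*k,2),round(t,3),monitor.current_ft_force().round(1))
    if abs(t)>.4 : break
a=[shot(n,n+'2.png')['image'] for n in('side','wrist')]
cv2.imwrite('pics/turn.png',np.hstack([cv2.resize(a[0][100:220,220:348],(400,375)),cv2.resize(a[1],(400,375))])); print(monitor.current_t(),monitor.current_finger_gap())
E
```

```text
1.95 0.213 [ 3.7  3.2 -8.4]
2.0 0.389 [ 4.9  1.7 -7.8]
2.05 0.616 [ 5.1  2.6 -8. ]
26.0 0.025500914877879227
```

View pics/turn.png

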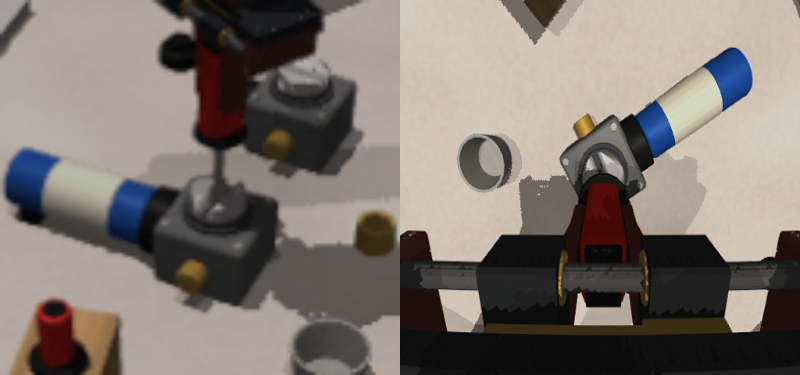

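The selector is at its stop, since the torque climbed to 0.6 N m. In the picture the blade sits in the slot, which now runs across the cartridge. Next I release the play, lift and check.

```bash
python3 - <<'E'
from h import *
q=np.array(monitor.current_qpos()); q[6]+=.27; ctrl.goto_joints(q)
print(monitor.current_wrist_torque()[2],monitor.current_ft_force().round(1))
p=monitor.current_tcp_pos(); ctrl.servo_line([p[0],p[1],.25],feed=.06); ctrl.servo_line([p[0],p[1],.315],feed=.12)
ctrl.movep([*((HP+DP)/2),.315],down(DY-.6))
ctrl.movep([*DP,.315],down(DY)); ctrl.sleep(.2)
a=[shot(n,n+'3.png') for n in('side','top','wrist')]; t=a[1]; u,v=proj(t,[*HP,.09])[0].astype(int)
s=a[0]['image']
cv2.imwrite('pics/ret.png',np.hstack([cv2.resize(s[130:330,150:310],(300,375)),cv2.resize(t['image'][v-28:v+29,u-24:u+24],(315,375)),cv2.resize(a[2]['image'][100:384,150:290],(185,375))]))
print(monitor.current_t(),monitor.current_tcp_pos(),monitor.current_qpos().round(2),monitor.current_finger_gap())
E
```

```text
0.019057703423222605 [ 0.  -0.8 -2.8]
30.2167 [0.50911818 0.25476442 0.31506208] [ 0.33  0.52 -1.26  1.67  0.51  1.33  1.02] 0.02609643000315855
```

View pics/ret.png

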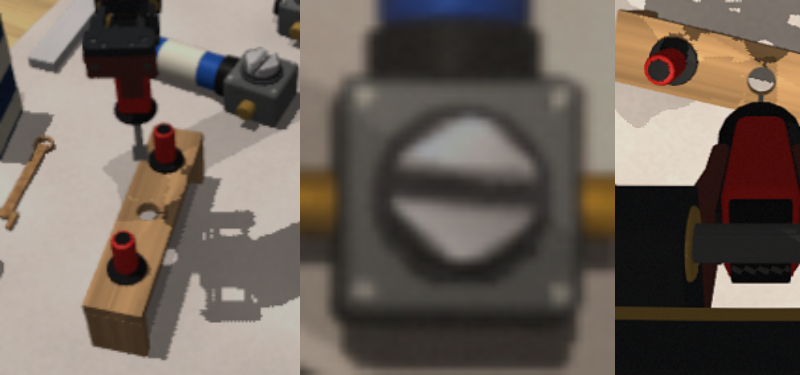

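The slot now runs across the cartridge (top crop, from (390,180) to (545,195)). The driver hangs upright over the empty middle hole at (148,210). I'll insert it with force guarding.

```bash
python3 - <<'E'
from h import *
d=load('side3.png'); print('hole',onz(d,[(150+148*160/300,130+210*200/375)],.09))
ctrl.servo_line([*DP,.24],feed=.12)
hit=ctrl.servo_line([*DP,.139],feed=.05,max_force=6); z=monitor.current_tcp_pos(); print(hit,z,monitor.current_ft_force(),monitor.current_wrist_torque())
a=[shot(n,n+'4.png') for n in('side',)]
cv2.imwrite('pics/ins.png',cv2.resize(a[0]['image'][130:330,150:310],(480,600)))
print(monitor.current_t())
E
```

```text
hole [[0.505818   0.25445245 0.09      ]]
True [0.50867152 0.25573485 0.14504613] [-1.15881729 -1.50975615  4.92822396] [-0.1026436  -0.08416353 -0.01310195]
32.7417
```

The guard is seated at the same height as at pickup (0.145), so I'll release and check.

```bash
python3 - <<'E'
from h import *
command_gripper(.030); ctrl.sleep(.2); command_gripper(.060); ctrl.sleep(.2)
p=monitor.current_tcp_pos(); ctrl.servo_line([p[0],p[1],.24],feed=.1); ctrl.servo_line([p[0]-.02,p[1],.36],feed=.15)
ctrl.movep([.45,.09,.40],down(DY-.4)); ctrl.sleep(.3)
a=[shot(n,n+'5.png') for n in('side','top')]
t=a[1]['image']
cv2.imwrite('pics/fin.png',np.hstack([cv2.resize(a[0]['image'][100:340,150:342],(400,500)),cv2.resize(t[130:260,90:194],(400,500))]))
u,v=proj(a[1],[.495,-.27,.09])[0]; print(u,v,monitor.current_t(),monitor.current_ft_force())
E
```

```text
388.98397397913925 195.97592171554317 37.325 [ 0.54403611 -0.41625135  0.45748108]
```

View pics/fin.png

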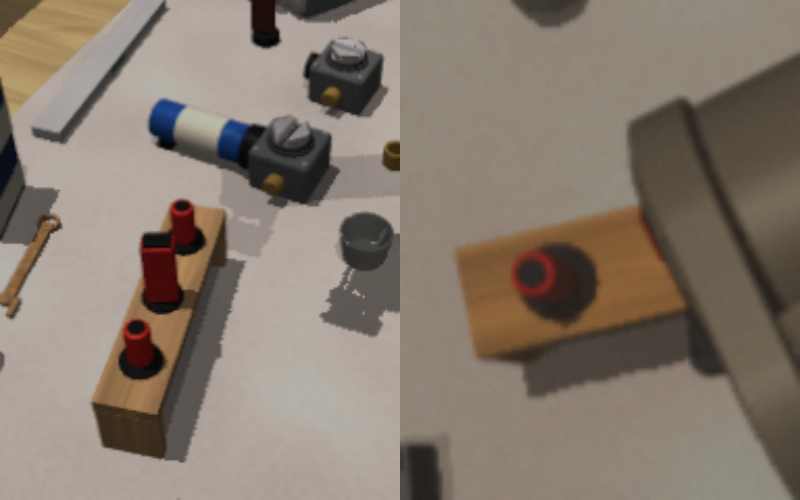

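The driver stands upright in the middle hole at (160,270). The cartridge head's slot is across, the spare selector is unchanged, and the arm is clear.

```bash
python3 -c "
from h import *
print(ctrl.job_done())"
```

```text
the job is handed in; nothing more can be done
None
```

The selector on the cartridge head was turned clockwise to its stop, the spare head's selector was left alone, the screwdriver is back upright in its middle hole and released, and the job was handed in at about 37 s of the 64 s limit.

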